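# Open the push-and-turn garlic jar and hold the cap over it

## Robot

A 6-joint arm with a two-finger parallel gripper is mounted at the origin on the work surface. World frame = base frame: x ahead of the robot, y to its left, z up, the work surface at z = 0. Lengths are in mm, angles in rad, forces in N, time in s.
With the tool pointing down it reaches from about 375 to 750 mm from the base axis. Payload 9 kg.
Tool frame: the origin (TCP) lies midway between the tips of the shut fingers; the grasp point (between the pads) lies 19 mm behind it; z points along the fingers, y is the line along which they close (so a half turn about z gives the same grasp; the last joint's range is limited). The gripper opens to 85 mm and grips with 20 to 120 N. Pads are 22 mm wide; open, the fingers measure 114 mm over their backs; the gripper's body (76 mm by 85 mm) begins 54 mm behind the grasp point. The pads swing forward as they close: fully open they stand 13 mm farther back than shut.
Start: joints at [1.105, 0.104, 0.097, 1.564, 0, 1.353], TCP at [147.166, 581.703, 231.331] pointing down, gripper open.
Joint ranges: [-2.99, 2.99], [-0.84, 1.86], [-1.1, 1.16], [-1.84, 2.11], [-1.51, 1.56], [-3.14, 3.14]. Speed limits (rad/s): [2.22, 2.22, 2.57, 3.14, 3.14, 3.14].

## Interface

Orientations are given as a rotation vector (axis times angle).
In Python, from station import env gives the robot as it stands. The module is installed in compiled form; this text tells all that it offers.
- The arm moves only by the tool apply_moves, never from a script. Its argument "targets" is a list of rows, each an object with "hand": the finger opening in m, from 0 to 0.0854; "xyz": the shift along the world's x, y, z in m, a list of three; "yaw": the turn about the world's z in rad. A call has 1 to 5 rows; each row is the pose to reach, as a shift and turn from the pose commanded when the call began; what a row does not reach only later rows make up. A row lasts 1/8 s, in which the tool goes at most 62.5 mm and 10.7 degrees, less where a joint would pass 70% of its speed; a pose out of reach is approached as far as the arm can. A call with a gripper value outside its range is refused whole. The fingers move at their own pace and stop on an object; "squeeze" is the grip in N (left out, the last holds). Time passes only in rows, so rows that repeat a pose let the fingers close. It gives the time, the measured TCP pose, the force, the opening and the grip force at its end, in the units of the state.
- env.get_state(): the state, without advancing time (a new reading comes with each control period).
- env.grab_frame(name): name is "scene" or "side" or "wrist"; returns a dict with "image" (480x640x3 uint8, red, green, blue), "depth" (480x640 float32, mm along the optical axis (not along the pixel's ray), 0 where there is no reading), "fx", "fy", "cx", "cy" (pixels), "origin" and "attitude" of the camera in the world; the wrist camera has in their place "tool_from_camera" (4x4, takes a point from camera to tool coordinates, whose origin is the TCP and whose axes are the flange's). Camera axes: x right, y up, looking along -z (the intrinsics and any distortion apply to the point x, -y, -z); pixel columns grow to the right and rows downward; lengths in mm; the calibration is good to about 2 mm. A picture is of the moment at which its call begins: read the wrist's pose just before it.
- env.hand_in(): hands the job in; it is judged then, once.
The state is a dict: "t": time; "joint_positions": joint angles; "dq": joint speeds; "tau": joint torques, N m; "ee_pos": TCP position; "tool_rot": TCP orientation; "force": force on the tool from outside, world axes, zero at the start; "wrist_torque": the same for the moment, N m; "opening": finger opening in mm; "grip_force": force on a finger pad.
Only numpy, scipy, OpenCV 4.12 (cv2) and the standard library are available. Lean on these libraries where they do the work, as an engineer would, in place of code of your own. Each camera call takes 0.05 s, during which the arm holds its last target. There are 200 camera calls.

## Task

Open the garlic jar that is clamped in the round wooden holder: its ribbed safety cap must be pushed down against its spring and, while down, turned anticlockwise (seen from above) until it is free. Then lift the cap straight up and finish still holding it in the gripper, upright and still, centred above the jar's mouth with about 5 cm of air between the cap and the mouth. Leave the dishes, the chopsticks and the other, squat jar where they are.

Things in the scene. Friction and masses are not known exactly. Their poses are not given: they have to be found in the camera images.
- jar: Glass jar, 68 mm diameter, clamped by three steel lugs in a round wooden holder (120 mm diameter, 12 mm thick) fixed to the table: it neither moves nor turns. Origin: centre of the holder's underside on the table, z up. Jar body up to z = 80 mm, sloping shoulder to 91 mm, then a neck of 31 mm diameter. While the cap is locked its x axis is along the jar's x axis.
- jar_mouth (a point): Centre of the jar's open mouth (rim of the neck), 120 mm above the table, on the jar's axis.
- cap: White ribbed round push-and-turn cap on that jar, 48 mm diameter (49 over the ribs), 43 mm high, about 55 g, stiff enough to be squeezed anywhere. Origin: centre of its underside, z up along its axis. Locked, the underside is 106 mm above the table. To open: push down, turn anticlockwise seen from above while down, lift. Once free, its underside passes the rim after 14 mm of lift.
- cap_top (a point): Centre of the cap's flat top, 149 mm above the table when locked. The cap's spring pushes up with about 5 N when locked, and 0.6 N more per mm pushed down.
- cap_wafer (a joint): How far the sprung disc inside the cap is pushed in, in m: 0 when locked, 0.009 with the cap pushed fully down to its hard stop 9 mm lower. The cap turns only when 5.5 mm or more down (7 to 8 is good). Free at 42 to 78 degrees of anticlockwise turn (aim for 60), where it springs up 6 mm (joint -0.006) if let rise; a stop ends the turn near 80 degrees. Clockwise is blocked.
- squat_jar: Bystander: a squat glass jar with a smooth white lid, 72 mm diameter, 75 mm high, loose on the table, not to be disturbed. Origin: centre of its underside.
- dish_a: Bystander: pale green dipping dish, 76 mm diameter, 20 mm high, loose. Origin: centre of its underside.
- dish_b: Bystander: dipping dish like dish_a.
- dish_c: Bystander: dipping dish like dish_a.
- chopstick_a: Bystander: stainless square chopstick, 225 x 7 x 7 mm, loose, lying along its x axis. Origin: centre of its underside.
- chopstick_b: Bystander: chopstick like chopstick_a, lying beside it.
Things that resemble listed ones, but are neither listed nor needed, are in the scene too. Leave any blue look-alike of the cap alone.

How it is judged:
By the outcome, as a careful person would: the job done as asked, in the order asked, and still so for the second after the job is handed in, while the arm keeps its last pose, push and grip.
It also fails if it takes over 32 s, if anything falls off the work surface, if the arm or the gripper's body presses on something with over 40 N, if the wrist force passes 120 N, or if a joint passes its speed limit or range.

## Working session

There is one attempt and no reset: what is moved stays moved. The work goes in short steps, Python scripts to look and compute and a tool call to move; the robot and the scene stay as the last step left them, time stands still between calls to the robot, and variables do not carry over. Pictures are saved under pics/ and viewed, at most 10 in all, crops included, and the job is handed in when it is done.

Besides the shell and the picture viewer there is one more tool, called after "Emit:" as name(argument=value, ...), one argument or row to a line, values as JSON. apply_moves: Moves the arm, as the interface text tells. Its arguments: {"type":"object","properties":{"targets":{"type":"array","items":{"type":"object","properties":{"hand":{"type":"number"},"xyz":{"type":"array","items":{"type":"number"}},"yaw":{"type":"number"}}}},"squeeze":{"type":"number"}},"required":["targets"]}

```bash
mkdir -p pics
cat > h.py <<'E'
import numpy as np, cv2
from scipy.spatial.transform import Rotation as R
from station import env
def pose(f,s=None):
    if 'origin' in f:
        return R.from_rotvec(f['attitude']).as_matrix() if np.size(f['attitude'])==3 else np.array(f['attitude']), np.array(f['origin'])
    T=np.array(f['tool_from_camera']); W=R.from_rotvec(s['tool_rot']).as_matrix()
    return W@T[:3,:3], W@T[:3,3]+np.array(s['ee_pos'])
def ray(f,u,v,s=None):
    M,o=pose(f,s); d=np.array([(u-f['cx'])/f['fx'],-(v-f['cy'])/f['fy'],-1.]); return o,M@d
def onz(f,u,v,z,s=None):
    o,d=ray(f,u,v,s); return o+d*(z-o[2])/d[2]
def dep(f,u,v,s=None):
    o,d=ray(f,u,v,s); return o+d*f['depth'][int(v),int(u)]
def save(n,im): cv2.imwrite('pics/'+n,cv2.cvtColor(im,cv2.COLOR_RGB2BGR))
E
python3 - <<'E'
from h import *
s=env.get_state(); print(s)
for n in ('scene','side'):
    f=env.grab_frame(n); save(n+'.png',f['image']); print({k:v for k,v in f.items() if k not in('image','depth')})
    np.save(n+'.npy',f,allow_pickle=True)
E
```

```text
{'t': 0.0, 'joint_positions': array([ 1.10527897e+00,  1.04704422e-01,  9.64428763e-02,  1.56393011e+00,
       -9.44524822e-06,  1.35312325e+00]), 'dq': array([-0.00116461, -0.0005652 , -0.00113795, -0.00155949,  0.00058859,
        0.001272  ]), 'tau': array([-7.97286179e-05, -5.56928229e+01,  5.03648043e+01,  1.69260486e-02,
       -1.81131400e-04,  3.00707359e-05]), 'ee_pos': array([147.00265329, 581.34502398, 230.50482293]), 'tool_rot': array([-3.88260453e-01, -3.11704558e+00,  2.06980829e-03]), 'force': array([-0.33479142, -0.24678907, -0.96556617]), 'wrist_torque': array([-0.0739878 ,  0.02485094, -0.02877461]), 'grip_force': 0.0, 'opening': 85.31887478584378}
{'fx': 563.9541032015429, 'fy': 563.9541032015429, 'cx': 317.68810395913295, 'cy': 248.78991057494324, 'origin': array([1580.05430784,  111.55971795,  792.05052067]), 'attitude': array([0.73242096, 0.83219861, 1.55431827])}
{'fx': 521.5578058712921, 'fy': 521.5578058712921, 'cx': 326.12178620136325, 'cy': 242.3938836692706, 'origin': array([ 210.0216049 , -688.32435023,  755.95944499]), 'attitude': array([ 0.84944365, -0.21796557, -0.50957006])}
```

View pics/scene.png

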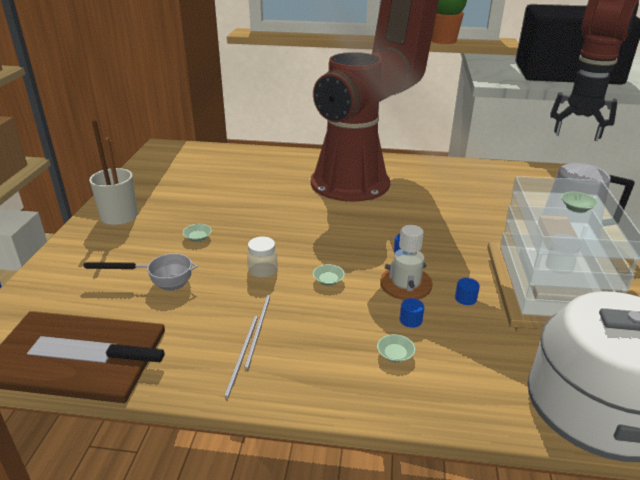

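View pics/side.png

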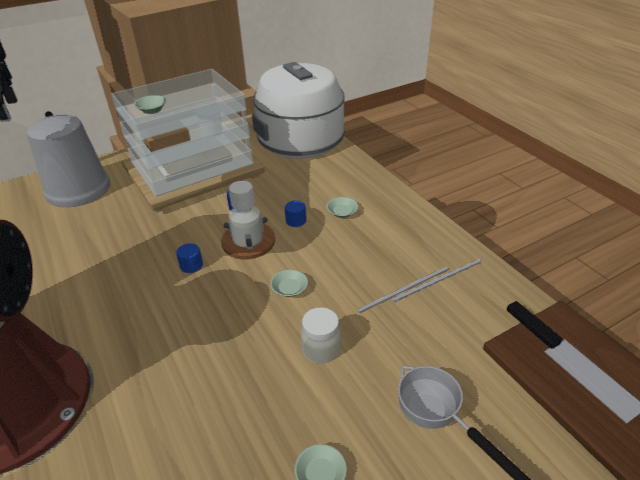

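The white ribbed cap is at scene (411,238) and side (241,195), on the jar in the round brown holder. Things it could be taken for: the squat jar's smooth white lid at scene (262,247), and blue look-alikes at scene (401,245), (467,291) and (412,313). I choose the one in the holder and check it in a crop.

Run:
```python
from h import *
a=np.load('scene.npy',allow_pickle=True).item(); b=np.load('side.npy',allow_pickle=True).item()
c1=cv2.resize(a['image'][215:305,365:455],(400,400),interpolation=cv2.INTER_CUBIC)
c2=cv2.resize(b['image'][170:260,200:290],(400,400),interpolation=cv2.INTER_CUBIC)
save('crop.png',np.hstack([c1,c2]))
for f,(u0,u1,v0,v1) in((a,(385,440,220,300)),(b,(215,280,175,260))):
    P=np.array([dep(f,u,v) for v in range(v0,v1) for u in range(u0,u1) if f['depth'][v,u]>0])
    t=P[abs(P[:,2]-149)<5]; print(len(t),t.min(0),t.max(0),t.mean(0))
    k=P[(P[:,2]>112)&(P[:,2]<155)]; print(k.min(0),k.max(0))
```

```text
230 [485.08295171 152.04681198 144.03736414] [535.50993109 197.7994548  151.8590823 ] [512.9694035  175.03425392 148.21429052]
[485.08295171 150.28932303 112.23534674] [537.01354783 199.24460636 151.8590823 ]
286 [483.06710334 151.21485648 144.06620371] [530.29268692 200.49249674 153.73972034] [506.30243317 172.55474519 149.06847649]
[483.04459837 149.38400759 112.04156278] [530.29268692 200.49249674 153.73972034]
```

View pics/crop.png

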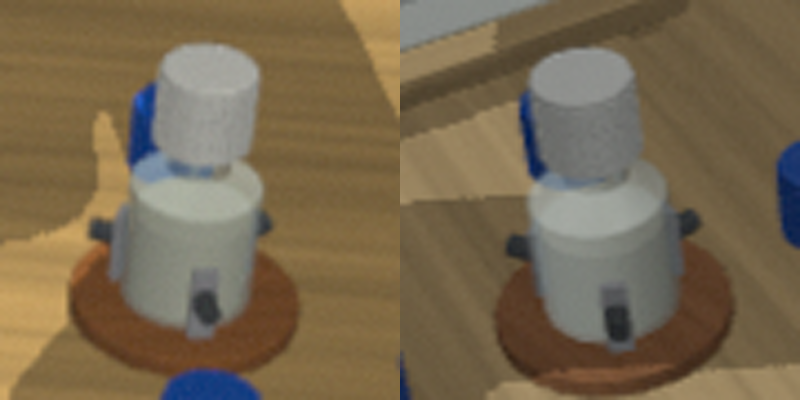

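The crop confirms the white ribbed cap (crop 208,70 and 583,75) on the clamped jar. The cap-top centre is about (509,175,149), which matches the given height. Next I check the path for tall objects.

Run:
```python
from h import *
s=env.get_state(); W=R.from_rotvec(s['tool_rot']).as_matrix(); print(W.round(3))
G={}
for n in('scene','side'):
    f=np.load(n+'.npy',allow_pickle=True).item(); M,o=pose(f)
    v,u=np.mgrid[0:480,0:640]; d=np.stack([(u-f['cx'])/f['fx'],-(v-f['cy'])/f['fy'],-np.ones(u.shape)],-1)
    P=(o+(d@M.T)*f['depth'][...,None])[f['depth']>0]
    P=P[(P[:,0]>100)&(P[:,0]<750)&(P[:,1]>50)&(P[:,1]<700)&(P[:,2]>60)]
    for p in P:
        k=(int(p[0]//50*50),int(p[1]//50*50)); G.setdefault(k,[]).append(p[2])
for k in sorted(G):
    if len(G[k])>5: print(k,len(G[k]),round(np.percentile(G[k],98)),end='; ')
```

```text
[[-0.969  0.245 -0.001]
 [ 0.245  0.969 -0.001]
 [ 0.    -0.001 -1.   ]]
(100, 500) 674 475; (100, 550) 33 490; (100, 600) 27 463; (150, 500) 1431 564; (150, 550) 3748 565; (150, 600) 1407 562; (200, 500) 1269 183; (200, 550) 804 572; (200, 600) 309 567; (200, 650) 170 183; (250, 500) 235 171; (250, 550) 746 189; (250, 600) 150 190; (350, 350) 300 229; (350, 400) 1269 230; (350, 450) 748 230; (350, 500) 600 230; (350, 550) 890 231; (400, 350) 142 230; (400, 400) 1372 229; (400, 450) 798 214; (400, 500) 622 214; (400, 550) 760 231; (450, 100) 66 86; (450, 150) 580 151; (450, 200) 8 83; (450, 350) 11 222; (450, 400) 1512 230; (450, 450) 758 196; (450, 500) 631 215; (450, 550) 783 230; (500, 100) 191 87; (500, 150) 1481 151; (500, 200) 46 147; (500, 400) 1452 230; (500, 450) 731 195; (500, 500) 708 195; (500, 550) 1160 230; (550, 400) 1378 230; (550, 450) 1062 194; (550, 500) 572 196; (550, 550) 958 230; (550, 600) 14 229; (600, 400) 2029 230; (600, 450) 1429 229; (600, 500) 1269 230; (600, 550) 1274 230; (600, 600) 22 229; (650, 450) 9 100; (650, 500) 27 99; (650, 550) 6 99; (700, 400) 394 164; (700, 450) 859 191; (700, 500) 564 193; (700, 550) 93 192;
```

Emit:
apply_moves(
  targets=[
    {"hand":0.085,"xyz":[0,0,0.06],"yaw":0},
    {"hand":0.085,"xyz":[0.02,-0.05,0.08],"yaw":0},
    {"hand":0.085,"xyz":[0.05,-0.1,0.09],"yaw":0},
    {"hand":0.085,"xyz":[0.08,-0.15,0.09],"yaw":0},
    {"hand":0.085,"xyz":[0.115,-0.2,0.09],"yaw":0},
  ],
)

```text
t: 0.72
ee_pos: [262.6, 380.2, 321.2]
tool_rot: [0.387, 3.117, 0.0]
force: [0.5, 1.4, -0.5]
opening: 84.8
grip_force: 0.0
```

Emit:
apply_moves(
  targets=[
    {"hand":0.085,"xyz":[0.045,-0.04,0],"yaw":0},
    {"hand":0.085,"xyz":[0.09,-0.08,0],"yaw":0},
    {"hand":0.085,"xyz":[0.135,-0.12,0],"yaw":0},
    {"hand":0.085,"xyz":[0.18,-0.16,0],"yaw":0},
    {"hand":0.085,"xyz":[0.22,-0.2,-0.02],"yaw":0},
  ],
)

```text
t: 1.35
ee_pos: [484.0, 180.0, 302.0]
tool_rot: [0.389, 3.115, 0.001]
force: [0.9, 0.9, 0.1]
opening: 84.9
grip_force: 0.0
```

Emit:
apply_moves(
  targets=[
    {"hand":0.085,"xyz":[0.025,-0.005,-0.02],"yaw":0},
    {"hand":0.085,"xyz":[0.025,-0.005,-0.03],"yaw":0},
    {"hand":0.085,"xyz":[0.025,-0.005,-0.03],"yaw":0},
  ],
)

```text
t: 1.72
ee_pos: [506.1, 177.1, 270.7]
tool_rot: [-0.387, -3.116, 0.0]
force: [-0.6, -0.1, 0.5]
opening: 85.1
grip_force: 0.0
```

Run:
```python
from h import *
s=env.get_state(); f=env.grab_frame('wrist'); save('w1.png',f['image']); print(s['ee_pos'],s['joint_positions'],f['tool_from_camera'],f['fx'])
M,o=pose(f,s)
v,u=np.mgrid[0:480,0:640]; d=np.stack([(u-f['cx'])/f['fx'],-(v-f['cy'])/f['fy'],-np.ones(u.shape)],-1)
P=o+(d@M.T)*f['depth'][...,None]
m=((abs(P[...,2]-149)<6)&(f['depth']>0)&(np.hypot(P[...,0]-509,P[...,1]-175)<60)).astype(np.uint8)
c=max(cv2.findContours(m,0,2)[0],key=cv2.contourArea); e=cv2.minEnclosingCircle(c); print(e,cv2.contourArea(c))
print(onz(f,*e[0],149,s), e[1]*(o[2]-149)/f['fx']*2, np.median(P[m>0],0))
```

```text
[506.14698222 177.06241919 270.68085565] [ 9.22766126e-02 -7.55063551e-02 -1.21914004e-02  1.63589046e+00
  2.30262468e-04  3.39635928e-01] [[-1.08796406e-03  9.48666613e-01  3.16275947e-01  8.24152522e+01]
 [ 9.99999389e-01  9.69787344e-04  5.31050568e-04  2.17590414e-01]
 [ 1.97069533e-04  3.16276331e-01 -9.48667088e-01 -1.43544849e+02]
 [ 0.00000000e+00  0.00000000e+00  0.00000000e+00  1.00000000e+00]] 416.6588342391184
((314.7676086425781, 229.5), 36.31863784790039) 3888.0
[504.97531202 176.04096741 149.        ] 46.2626734867972 [504.8979206  176.06616799 150.06588629]
```

View pics/w1.png

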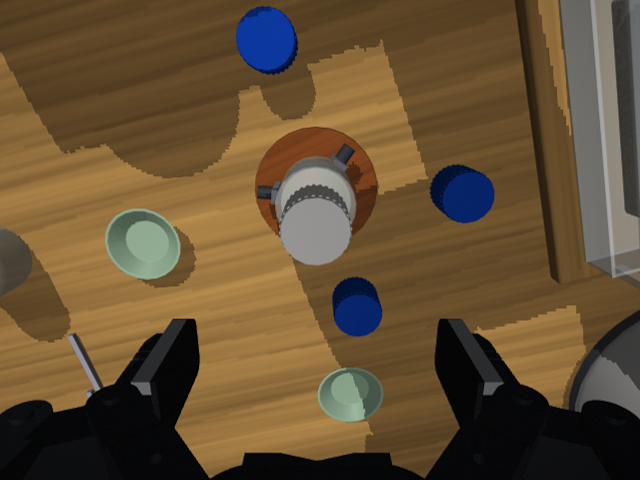

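The wrist view shows the cap top at (315,229), between the pads laterally. It measures (505,176,150), agreeing with the other views to a few mm. I descend and grip.

Emit:
apply_moves(
  targets=[
    {"hand":0.085,"xyz":[-0.001,-0.001,-0.06],"yaw":0},
    {"hand":0.085,"xyz":[-0.001,-0.001,-0.115],"yaw":0},
    {"hand":0.085,"xyz":[-0.001,-0.001,-0.15],"yaw":0},
    {"hand":0.085,"xyz":[-0.001,-0.001,-0.163],"yaw":0},
    {"hand":0.06,"xyz":[-0.001,-0.001,-0.163],"yaw":0},
  ],
)

```text
t: 2.4
ee_pos: [506.2, 176.1, 109.3]
tool_rot: [0.387, 3.117, 0.0]
force: [0.1, 0.1, 0.8]
opening: 69.2
grip_force: 0.0
```

Emit:
apply_moves(
  targets=[
    {"hand":0.04,"xyz":[0,0,0],"yaw":0},
    {"hand":0.04,"xyz":[0,0,0],"yaw":0},
    {"hand":0.04,"xyz":[0,0,0],"yaw":0},
    {"hand":0.04,"xyz":[0,0,0],"yaw":0},
  ],
  squeeze=90,
)

```text
t: 2.9
ee_pos: [507.4, 175.9, 110.2]
tool_rot: [0.388, 3.115, 0.001]
force: [0.6, -0.1, 5.6]
opening: 46.3
grip_force: 91.0
```

Emit:
apply_moves(
  targets=[
    {"hand":0.04,"xyz":[0,0,-0.003],"yaw":0},
    {"hand":0.04,"xyz":[0,0,-0.006],"yaw":0},
    {"hand":0.04,"xyz":[0,0,-0.0075],"yaw":0},
    {"hand":0.04,"xyz":[0,0,-0.0075],"yaw":0},
  ],
)

```text
t: 3.4
ee_pos: [507.4, 175.9, 103.0]
tool_rot: [0.388, 3.115, 0.001]
force: [-2.2, 1.0, 8.3]
opening: 46.2
grip_force: 91.0
```

Emit:
apply_moves(
  targets=[
    {"hand":0.04,"xyz":[0,0,-0.0005],"yaw":0.07},
    {"hand":0.04,"xyz":[0,0,-0.0005],"yaw":0.15},
    {"hand":0.04,"xyz":[0,0,-0.0005],"yaw":0.15},
  ],
)

```text
t: 3.78
ee_pos: [507.7, 175.8, 102.8]
tool_rot: [0.152, 3.134, 0.001]
force: [-2.2, 0.5, 9.4]
opening: 46.0
grip_force: 91.2
```

Run:
```python
from h import *
s=env.get_state(); print(s['force'],s['wrist_torque'],s['ee_pos'],s['joint_positions'][5])
W=R.from_rotvec(s['tool_rot']).as_matrix();print(np.degrees(np.arctan2(-W[0,1],W[1,1])))
f=env.grab_frame('wrist')
save('w2.png',f['image']); M,o=pose(f,s)
g=env.grab_frame('scene')
P=np.array([dep(g,u,v) for v in range(218,250) for u in range(385,440) if g['depth'][v,u]>0])
save('s2.png',cv2.resize(g['image'][205:305,360:460],(600,600),interpolation=cv2.INTER_CUBIC))
```

```text
[-2.1791169   0.47359609  9.3753402 ] [0.02081552 0.1924348  0.14363087] [507.7086703  175.83577661 102.76727532] 0.18643980105941868
-5.541604076609534
```

View pics/w2.png

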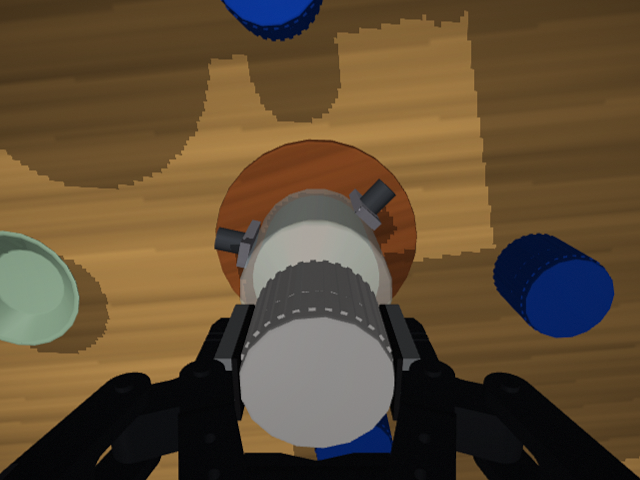

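The wrist view shows the cap (318,380) held squarely between the pads. The turn moves freely with little torque, so I continue to 60°.

Emit:
apply_moves(
  targets=[
    {"hand":0.04,"xyz":[0,0,0],"yaw":0.12},
    {"hand":0.04,"xyz":[0,0,0],"yaw":0.26},
    {"hand":0.04,"xyz":[0,0,0],"yaw":0.4},
    {"hand":0.04,"xyz":[0,0,0],"yaw":0.54},
    {"hand":0.04,"xyz":[0,0,0],"yaw":0.68},
  ],
)

```text
t: 4.5
ee_pos: [508.0, 175.9, 102.9]
tool_rot: [-0.907, 3.003, -0.001]
force: [0.5, 0.2, 10.1]
opening: 46.1
grip_force: 91.2
```

Emit:
apply_moves(
  targets=[
    {"hand":0.04,"xyz":[0,0,0],"yaw":0.12},
    {"hand":0.04,"xyz":[0,0,0],"yaw":0.22},
    {"hand":0.04,"xyz":[0,0,0],"yaw":0.22},
  ],
)

```text
t: 4.88
ee_pos: [508.1, 175.9, 102.9]
tool_rot: [-1.227, 2.887, -0.002]
force: [-0.5, -0.4, 10.1]
opening: 46.0
grip_force: 91.3
```

Run:
```python
from h import *
s=env.get_state(); print(s['force'],s['wrist_torque'],s['ee_pos'],s['joint_positions'])
W=R.from_rotvec(s['tool_rot']).as_matrix();print(np.degrees(np.arctan2(-W[0,1],W[1,1])))
```

```text
[-0.54912986 -0.37022351 10.13357873] [ 0.03827633 -0.01440581  0.05743279] [508.06361632 175.87362955 102.93310449] [ 8.96807825e-02 -7.60236640e-02 -3.17565855e-01  1.32473424e+00
  2.12222365e-04 -7.13893491e-01]
46.04115676850468
```

Emit:
apply_moves(
  targets=[
    {"hand":0.04,"xyz":[0,0,0.004],"yaw":0},
    {"hand":0.04,"xyz":[0,0,0.008],"yaw":0},
    {"hand":0.04,"xyz":[0,0,0.011],"yaw":0},
    {"hand":0.04,"xyz":[0,0,0.011],"yaw":0},
  ],
)

```text
t: 5.38
ee_pos: [507.2, 175.7, 112.5]
tool_rot: [-1.226, 2.89, -0.001]
force: [2.2, -0.1, 4.3]
opening: 45.7
grip_force: 91.3
```

Emit:
apply_moves(
  targets=[
    {"hand":0.04,"xyz":[0,0,0.006],"yaw":0},
    {"hand":0.04,"xyz":[0,0,0.013],"yaw":0},
    {"hand":0.04,"xyz":[0,0,0.02],"yaw":0},
    {"hand":0.04,"xyz":[0,0,0.028],"yaw":0},
  ],
)

```text
t: 5.88
ee_pos: [505.7, 175.7, 139.6]
tool_rot: [1.226, -2.891, -0.001]
force: [-0.2, -0.2, -0.0]
opening: 46.1
grip_force: 92.3
```

Emit:
apply_moves(
  targets=[
    {"hand":0.04,"xyz":[0,0,0.01],"yaw":0},
    {"hand":0.04,"xyz":[0,0,0.02],"yaw":0},
    {"hand":0.04,"xyz":[0,0,0.03],"yaw":0},
    {"hand":0.04,"xyz":[0,0,0.035],"yaw":0},
    {"hand":0.04,"xyz":[0,0,0.035],"yaw":0},
  ],
)

```text
t: 6.5
ee_pos: [506.4, 175.7, 174.8]
tool_rot: [-1.226, 2.892, -0.0]
force: [0.2, -0.7, -0.4]
opening: 46.2
grip_force: 92.3
```

Run:
```python
from h import *
s=env.get_state(); print(s['t'],s['force'],s['ee_pos'],s['opening'])
f=env.grab_frame('scene'); g=env.grab_frame('side')
a=cv2.resize(f['image'][190:300,355:465],(400,400),interpolation=cv2.INTER_CUBIC)
b=cv2.resize(g['image'][140:260,185:305],(400,400),interpolation=cv2.INTER_CUBIC)
save('fin.png',np.hstack([a,b]))
for n,q in(('scene',f),('side',g)):
    o=np.load(n+'.npy',allow_pickle=True).item()
    print(n,(cv2.absdiff(o['image'],q['image']).max(2)[250:,:]>40).sum())
```

```text
6.5 [ 0.23366709 -0.70876273 -0.42428513] [506.40108834 175.72552053 174.75978045] 46.1562016846146
scene 11328
side 6618
```

View pics/fin.png

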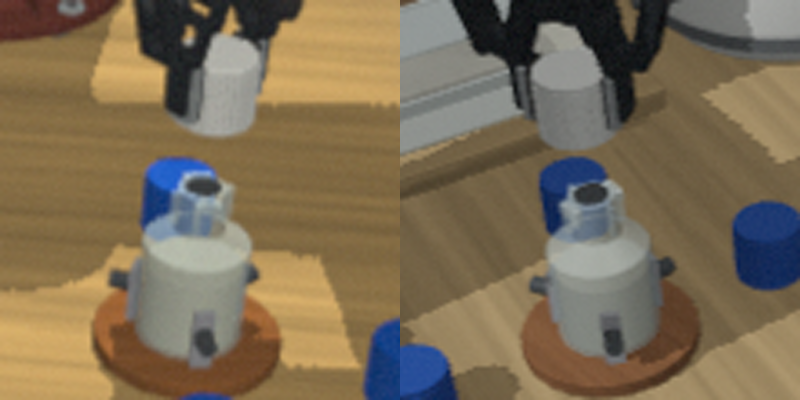

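Run:
```python
from h import *
a=np.load('scene.npy',allow_pickle=True).item(); b=np.load('side.npy',allow_pickle=True).item()
def tri(p,q):
    (o1,d1),(o2,d2)=ray(a,*p),ray(b,*q)
    t=np.linalg.lstsq(np.c_[d1,-d2],o2-o1,rcond=None)[0]; x,y=o1+t[0]*d1,o2+t[1]*d2; return (x+y)/2,np.linalg.norm(x-y)
print('before',tri((411.8,230.75),(241.2,186.9)))
print('top now',tri((418.8,205.7),(235.4,161)))
print('bottom front-edge-ish',tri((355+217*.275,190+118*.275),(185+178*.3,140+132*.3)))
print('mouth',tri((355+204*.275,190+186*.275),(185+191*.3,140+194*.3)))
```

```text
before (array([509.75318882, 176.3502474 , 147.11222796]), np.float64(2.062892449844259))
top now (array([507.30817286, 184.21013361, 207.44219497]), np.float64(1.3284512454933586))
bottom front-edge-ish (array([506.51015497, 179.88333243, 165.4586221 ]), np.float64(0.6029899046931315))
mouth (array([508.53491025, 177.17063039, 118.94053795]), np.float64(1.0308882474014176))
```

Run:
```python
from h import *
s=env.get_state(); f=env.grab_frame('wrist'); M,o=pose(f,s)
v,u=np.mgrid[0:480,0:640]; d=np.stack([(u-f['cx'])/f['fx'],-(v-f['cy'])/f['fy'],-np.ones(u.shape)],-1)
P=o+(d@M.T)*f['depth'][...,None]; im=f['image'].astype(int)
m=((P[...,2]>200)&(np.hypot(P[...,0]-506,P[...,1]-176)<45)&(im.min(2)>110)&(im.max(2)-im.min(2)<25)).astype(np.uint8)
c=max(cv2.findContours(m,0,2)[0],key=cv2.contourArea); k=np.zeros_like(m); cv2.drawContours(k,[c],-1,1,-1); k=cv2.erode(k,np.ones((5,5)))
Q=P[(k>0)]; Q=Q[Q[:,2]>200]; z=np.median(Q[:,2]); (e,r)=cv2.minEnclosingCircle(c)
A=np.c_[Q[:,:2]-Q[:,:2].mean(0),np.ones(len(Q))]; print(z,np.linalg.lstsq(A,Q[:,2],rcond=None)[0][:2],onz(f,*e,z,s),r*(o[2]-z)/f['fx']*2,cv2.contourArea(c),s['force'],s['dq'])
```

```text
213.0070488872443 [-0.15917879 -0.16459505] [503.90369723 174.75046864 213.00704889] 38.692683736314706 15570.5 [ 0.10215534  0.36463541 -0.7794364 ] [-9.16706755e-04  2.40282093e-03 -4.91628664e-03 -1.61008132e-03
 -3.27868319e-04  8.95811744e-05]
```

Run:
```python
from h import *
s=env.get_state(); f=env.grab_frame('wrist'); M,o=pose(f,s); save('w3.png',f['image'])
W=R.from_rotvec(s['tool_rot']).as_matrix(); print(W[:,0].round(2),f['cx'],f['cy'],o)
for vv in range(250,480,12):
    print(vv,[ (np.r_[(dep(f,uu,vv,s)-[506.4,175.7,0])[:2]@W[:2,0],dep(f,uu,vv,s)[2]]).round(1).tolist() for uu in(290,317,345)])
```

```text
[-0.7  -0.72  0.  ] 316.7316528902529 239.01615949482843 [448.51191194 117.68092684 317.48502056]
250 [[8.8, 115.5], [11.2, 122.3], [9.6, 117.9]]
262 [[4.4, 121.2], [24.0, 170.8], [-8.1, 89.6]]
274 [[22.6, 178.9], [24.2, 182.8], [21.3, 175.9]]
286 [[22.5, 189.1], [23.8, 191.8], [21.5, 186.9]]
298 [[23.0, 199.0], [23.8, 200.7], [23.6, 200.2]]
310 [[23.0, 206.8], [24.4, 209.6], [23.1, 207.1]]
322 [[21.5, 211.3], [22.2, 212.6], [21.5, 211.5]]
334 [[19.1, 213.8], [18.3, 212.5], [18.4, 212.7]]
346 [[14.7, 213.1], [14.1, 212.2], [14.8, 213.3]]
358 [[10.1, 212.3], [10.7, 213.2], [10.4, 212.8]]
370 [[6.4, 212.9], [6.6, 213.3], [5.9, 212.3]]
382 [[2.5, 213.3], [2.3, 213.1], [1.7, 212.3]]
394 [[-2.6, 212.4], [-2.7, 212.2], [-2.9, 212.0]]
406 [[-6.2, 213.3], [-6.5, 213.0], [-7.3, 212.1]]
418 [[-11.1, 212.9], [-10.8, 213.2], [-11.8, 212.1]]
430 [[-15.0, 213.6], [-15.9, 212.7], [-16.2, 212.4]]
442 [[-21.0, 212.2], [-20.5, 212.8], [-20.7, 212.6]]
454 [[-242.1, 1.2], [-242.0, 1.3], [-241.8, 1.5]]
466 [[10.8, 251.1], [11.1, 251.3], [10.5, 250.8]]
478 [[12.0, 255.0], [11.2, 254.3], [12.6, 255.6]]
```

View pics/w3.png

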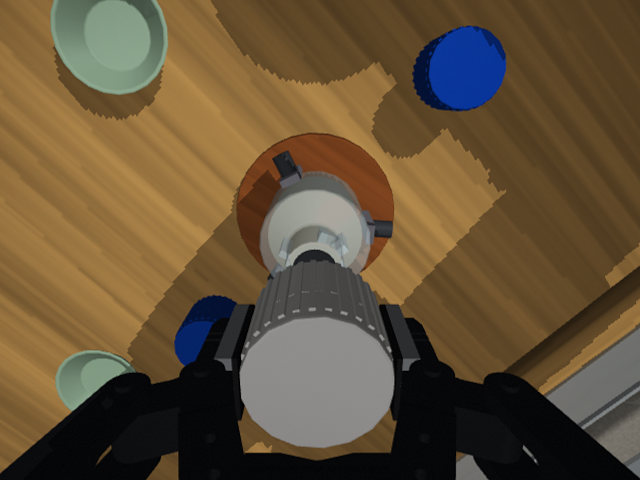

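The cap top (318,380) is flat at z≈213 and level, so the underside is at about 170, which leaves a 50 mm gap. It is centred within about 1–2 mm, so I hand in.

```bash
python3 -c "
from station import env
print(env.hand_in())"
```

```text
the job is handed in; nothing more can be done
None
```

The garlic jar is open and the job is handed in: the cap was pushed down, turned 60° anticlockwise and lifted, and the gripper is holding it upright and level, about 50 mm above the mouth and centred to within a few mm, at about 7 s of the 32 s allowed.

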